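Seat the spring-tipped probe in the dry-block heater

ROBOT

A 7-joint arm with a two-finger parallel gripper is mounted at the origin on the work surface. World frame = base frame: x ahead of the robot, y to its left, z up, the work surface at z = 0. Lengths are in mm, angles in rad, forces in N, time in s.
With the tool pointing down it reaches from about 425 to 875 mm from the base axis. Payload 8.4 kg.
Tool frame: the origin (TCP) lies at the very end of the fingers, on their centre line; the grasp point (between the pads) lies 19 mm behind it; z points along the fingers, y is the direction in which the jaws open and shut (so a half turn about z gives the same grasp; the last joint's range is limited). The gripper opens to 87 mm and grips with 3 to 60 N. Pads are 19 mm wide; open, the fingers measure 117 mm over their backs; the gripper's body (75 mm by 190 mm) begins 51 mm behind the grasp point.
Start: joints at [-1.239, 0.333, 0.04, 1.465, -0.013, 1.343, -0.059], TCP at [271.436, 590.58, 201.146] pointing down, gripper open.
Joint ranges: [-2.58, 2.58], [-0.38, 2.09], [-1.3, 1.39], [0.25, 2.4], [-1.5, 4.64], [0.08, 2.09], [-2.65, 2.65]. Speed limits (rad/s): [2.22, 2.22, 2.79, 2.79, 3.14, 3.14, 3.14].

INTERFACE

Orientations are given as a unit quaternion [x, y, z, w].
In Python, from plant import robot gives the robot as it stands. The module is installed in compiled form; this text tells all that it offers.
- The arm moves only by the tool send_rows, never from a script. Its argument "moves" is a list of rows, each a list of 7 numbers: the shift along the tool's x, y, z in mm, then the turn, a rotation vector about the tool's x, y, z in degrees, then the finger opening in mm, from 0 to 87. In form: [[x, y, z, ax, ay, az, hand], ...]. A call has 1 to 8 rows; each row shifts and turns the pose as measured when the row begins, along the tool's axes as they then stand; what a row does not reach is not made up. A row lasts 1/8 s, in which the tool goes at most 62.5 mm and 10.7 degrees, less where a joint would pass 70% of its speed; a pose out of reach is approached as far as the arm can. A call is refused whole if a number of a shift passes 62.5 or a number of a turn 10.7, either way. A call with a gripper value outside its range is refused whole. The fingers move at their own pace and stop on an object; the grip force is fixed at half the most. Time passes only in rows, so rows that do not move let the fingers close. It gives the time, the measured TCP pose, the force and the opening at its end, in the units of the state.
- robot.observe(): the state, without advancing time (a new reading comes with each control period).
- robot.capture(name): name is "side" or "top"; returns (picture, depth): 480x640x3 uint8, red, green, blue; 480x640 float32, mm along the optical axis (not along the pixel's ray), 0 where there is no reading.
- robot.camera_model(name): a dict with "fx", "fy", "cx", "cy" (pixels), "cam_to_world" (4x4, takes a point from camera to world coordinates). Camera axes: x right, y up, looking along -z (the intrinsics and any distortion apply to the point x, -y, -z); pixel columns grow to the right and rows downward; lengths in mm; the calibration is good to about 2 mm. A picture is of the moment at which its call begins. camera_model takes no time and is no camera call.
- robot.close_job(): hands the job in, once; it reports no verdict.
The state is a dict: "time_s": time; "joint_positions": joint angles; "dq": joint speeds; "joint_efforts": joint torques, N m; "tool_pos": TCP position; "tool_rot": TCP orientation; "force": force on the tool from outside, world axes, zero at the start; "wrist_torque": the same for the moment, N m; "opening": finger opening in mm.
Only numpy, scipy, OpenCV 4.12 (cv2) and the standard library are available. Lean on these libraries where they do the work, as an engineer would, in place of code of your own. Each camera call takes 0.05 s, during which the arm holds its last target. There are 200 camera calls.

TASK

Take the round-handled temperature probe out of its stand and press its sprung tip onto the plain metal face of the block heater, beside the wide well. Keeping the tip pressed on the metal, slide it sideways until it drops into the wide well, then lower the probe until its collar sits flat on the face, and let go. Leave the T-handled tool in its stand.

Things in the scene. Friction and masses are not known exactly. Their poses are not given: they have to be found in the camera images.
- probe_grip (a point): Probe in a fixed open steel stand (60 mm high): round black handle, 28 mm wide, 54 mm tall (any grasp yaw), on a grey collar 58 mm wide, 6 mm thick, lying on the stand's top; below it a 12 mm steel shaft hangs 45 mm down through a 31 mm hole. This point: on the axis, 34 mm above the collar's underside, 26 mm below the handle's top, 79 mm above the tip; z up the axis. About 0.2 kg, loose.
- probe_tip (a point): Lowest point of the probe's round steel tip, on the axis. The shaft is sprung: it pushes up into the handle by at most 12 mm, with 1.5 N at first and about 5 N at the end of its travel, and springs back. Pressed about 6 mm in, it slides over the metal easily.
- well (a point): Centre of the mouth of the wide well (37 mm across, 53 mm deep) in the flat aluminium face of the white block heater (170 x 190 mm, fixed), 85 mm above the bench. Frame turns with the heater, z up. Face: 60 mm to each side along x, 30 mm along -y, 120 mm along +y; smooth metal along +y to 80 mm, then small 8 mm tube wells. A good place to press the tip: 40 mm along +y.
- extractor_handle (a point): Centre of the black T-shaped crossbar (85 x 18 x 18 mm) of the block-lifting tool, a bystander that stands in a second stand just like the probe's, its crossbar 110 mm above the bench. Not to be moved.
There are look-alikes about, which are no part of the job. Leave any red look-alike of the part that bears probe_grip alone.

How it is judged:
By the outcome, as a careful person would: the job done as asked, in the order asked, and still so for the second after the job is handed in, with the robot touching nothing.
It also fails if it takes over 42 s, if anything falls off the work surface, if the arm or the gripper's body presses on something with over 40 N, if the wrist force passes 120 N, or if a joint passes its speed limit or range.

## Working session

There is one attempt and no reset: what is moved stays moved. The work goes in short steps, Python scripts to look and compute and a tool call to move; the robot and the scene stay as the last step left them, time stands still between calls to the robot, and variables do not carry over. Pictures are saved under pics/ and viewed, about 8 in all and at most 12, crops included, and the job is handed in when it is done.

Besides the shell and the picture viewer there is one more tool, called after "Call:" as name(argument=value, ...) on one line, values as JSON. send_rows: Moves the arm, as the interface text tells. Its arguments: {"type":"object","properties":{"moves":{"type":"array","items":{"type":"array","items":{"type":"number"}}}},"required":["moves"]}

```bash
mkdir -p pics
cat > h.py <<'E'
import numpy as np,cv2
from plant import robot
def cap(n,tag):
    p,d=robot.capture(n); m=robot.camera_model(n)
    cv2.imwrite(f'pics/{tag}.png',p[:,:,::-1]); np.savez(f'{tag}.npz',p=p,d=d); return p,d,m
def pts(d,m):
    v,u=np.mgrid[0:480,0:640]; T=np.array(m['cam_to_world'])
    c=np.stack([(u-m['cx'])/m['fx']*d,-(v-m['cy'])/m['fy']*d,-d],-1)
    w=c@T[:3,:3].T+T[:3,3]; w[d<=0]=np.nan; return w
def ray(u,v,z,m):
    T=np.array(m['cam_to_world']); r=T[:3,:3]@np.array([(u-m['cx'])/m['fx'],-(v-m['cy'])/m['fy'],-1]); o=T[:3,3]
    return o+r*(z-o[2])/r[2]
E
python3 - <<'E'
from h import *
for n in('top','side'):
    p,d,m=cap(n,n+'0'); print({k:np.round(v,3).tolist() if k=='cam_to_world' else v for k,v in m.items()})
print(robot.observe())
E
```

```text
{'fx': 438.02197511152616, 'fy': 438.02197511152616, 'cx': 317.7227359929488, 'cy': 234.00794677974193, 'cam_to_world': [[0.01, 0.997, -0.07, 388.323], [-1.0, 0.009, -0.016, -31.083], [-0.015, 0.07, 0.997, 1055.197], [0.0, 0.0, 0.0, 1.0]]}
{'fx': 600.4819741207094, 'fy': 600.4819741207094, 'cx': 312.11207843947096, 'cy': 232.38218164868746, 'cam_to_world': [[0.97, 0.175, -0.169, 258.738], [-0.243, 0.652, -0.718, -844.731], [-0.015, 0.737, 0.675, 888.982], [0.0, 0.0, 0.0, 1.0]]}
{'time_s': 0.1, 'joint_positions': array([-1.23919305,  0.33385209,  0.03991336,  1.46614835, -0.01339254,
        1.34333026, -0.05849074]), 'dq': array([-0.0020382 , -0.00155392,  0.00072541, -0.00385346, -0.00170048,
        0.001497  ,  0.0003112 ]), 'joint_efforts': array([ 4.74274450e-03, -6.57811618e+01,  1.33994803e+00, -4.04710329e+01,
       -5.99682285e-02,  4.10188024e-02,  6.90393449e-05]), 'tool_pos': array([271.30267525, 590.17687084, 200.3580269 ]), 'tool_rot': array([ 2.13760290e-01,  9.76885867e-01, -7.29290965e-04, -9.87802801e-05]), 'force': array([-0.63588589, -0.1159043 ,  0.24072345]), 'wrist_torque': array([-0.0567856 ,  0.04980254, -0.03319722]), 'opening': 87.03134510718839}
```

View pics/top0.png

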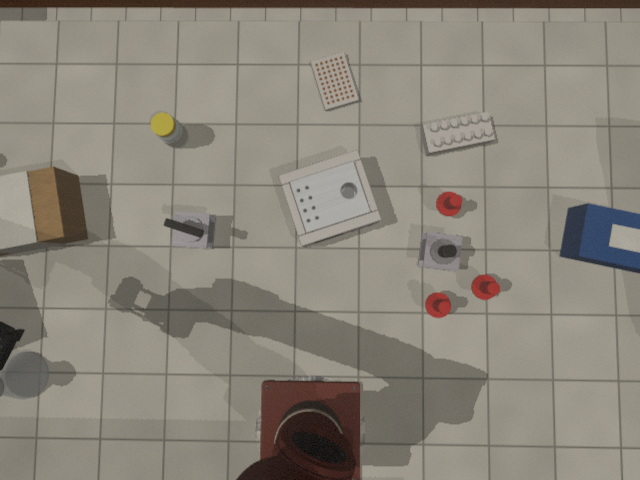

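View pics/side0.png

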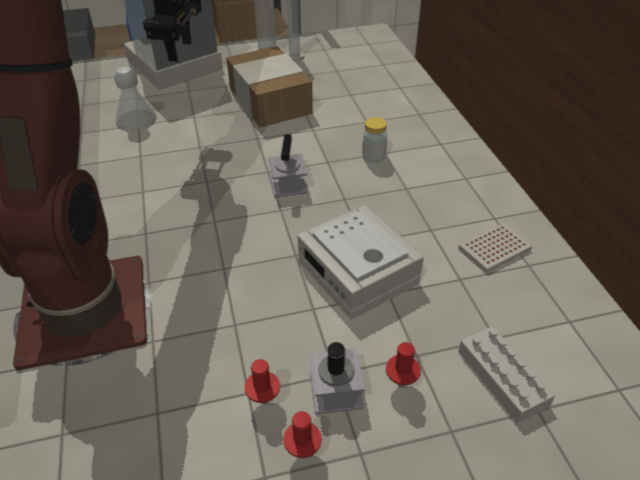

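The top view shows the black handle in the stand at (446,251). Possible mix-ups are the red look-alikes at (449,204), (486,287) and (438,305), and the T-tool at (185,228). In the side view the black probe is at (336,358) and the well at (373,256). I choose the black round handle on the grey collar.

```bash
cat > meas.py <<'E'
from h import *
def comp(mask,u,v):
    n,l=cv2.connectedComponents(mask.astype(np.uint8)); return l==l[v,u]
T={n:(np.load(n+'0.npz'),robot.camera_model(n)) for n in('top','side')}
for n,(hu,hv),(wu,wv) in(('top',(446,251),(349,190)),('side',(336,352),(373,256))):
    f,m=T[n]; p,d=f['p'],f['d']; w=pts(d,m); g=p.max(2)
    R=np.zeros(g.shape,bool); R[hv-45:hv+45,hu-45:hu+45]=1
    h=R&(w[...,2]>72)&(p.max(2)<70)&(abs(p[...,0].astype(int)-p[...,2])<25)
    q=w[h]; print(n,'handle n',h.sum(),'z',np.nanpercentile(q[:,2],[2,50,98]),'xy range',np.nanpercentile(q[:,:2],[2,98],axis=0).round(1).tolist())
    t=h&(w[...,2]>np.nanpercentile(q[:,2],98)-4)
    v,u=np.nonzero(t); print(' top px mean',u.mean(),v.mean(),'ray z120',ray(u.mean(),v.mean(),120,m).round(1), 'bbox',u.min(),u.max(),v.min(),v.max())
    c=R&(w[...,2]>58)&(w[...,2]<72); q=w[c]; print(' collar-ish xy',np.nanpercentile(q[:,:2],[1,99],axis=0).round(1).tolist())
    # well
    face=g[wv-25:wv+25,wu-35:wu+35]
    R=np.zeros(g.shape,bool); R[wv-20:wv+20,wu-20:wu+20]=1
    fm=np.median(g[wv-22:wv+22,wu-30:wu+30]); k=R&(g<fm*0.86); k=comp(k,wu,wv)
    cs,_=cv2.findContours(k.astype(np.uint8),0,1); cc=max(cs,key=cv2.contourArea)
    P=np.array([ray(a,b,85,m)[:2] for a,b in cc[:,0]]).astype(np.float32)
    (x,y),r=cv2.minEnclosingCircle(P); e=cv2.fitEllipse(P); print(' well circ',x,y,2*r,'ell',e,'facez',np.nanmedian(w[wv-25:wv+25,wu-25:wu+25,2]))
# orientation via tube wells in top
f,m=T['top'];p=f['p'];c=p[140:250,270:390]
im=cv2.resize(c[:,:,::-1],None,fx=5,fy=5,interpolation=2)
s=np.load('side0.npz')['p'][190:420,280:430]; im2=cv2.resize(s[:,:,::-1],None,fx=2,fy=2,interpolation=2)
c=cv2.resize(p[225:280,415:470][:,:,::-1],None,fx=3,fy=3)
o=np.zeros((560,800,3),np.uint8); im=im[:550,:490]; o[:im.shape[0],:im.shape[1]]=im; o[:im2.shape[0],495:495+im2.shape[1]]=im2; cv2.imwrite('pics/crop1.png',o)
E
python3 meas.py
```

```text
top handle n 182 z [ 76.8192336  117.43957632 121.32040937] xy range [[409.7, -308.7], [433.1, -284.1]]
 top px mean 449.71276595744683 250.61702127659575 ray z120 [ 421.1 -297.1  120. ] bbox 443 456 245 256
 collar-ish xy [[338.5, -383.8], [517.8, -256.4]]
 well circ 555.6535034179688 -83.2889404296875 37.879520416259766 ell ((555.8998413085938, -82.58126068115234), (34.41487503051758, 37.02859115600586), 67.484619140625) facez 82.21480403756948
side handle n 476 z [ 73.40936277 110.58692544 122.72672233] xy range [[408.5, -312.6], [432.5, -289.1]]
 top px mean 335.92727272727274 349.1818181818182 ray z120 [ 421.4 -299.   120. ] bbox 328 344 343 356
 collar-ish xy [[381.6, -339.6], [464.0, -256.6]]
 well circ 555.7200927734375 -82.45201873779297 38.57126998901367 ell ((555.6168823242188, -82.53173828125), (35.90975570678711, 37.636077880859375), 61.63025665283203) facez 84.2424462697627
```

View pics/crop1.png

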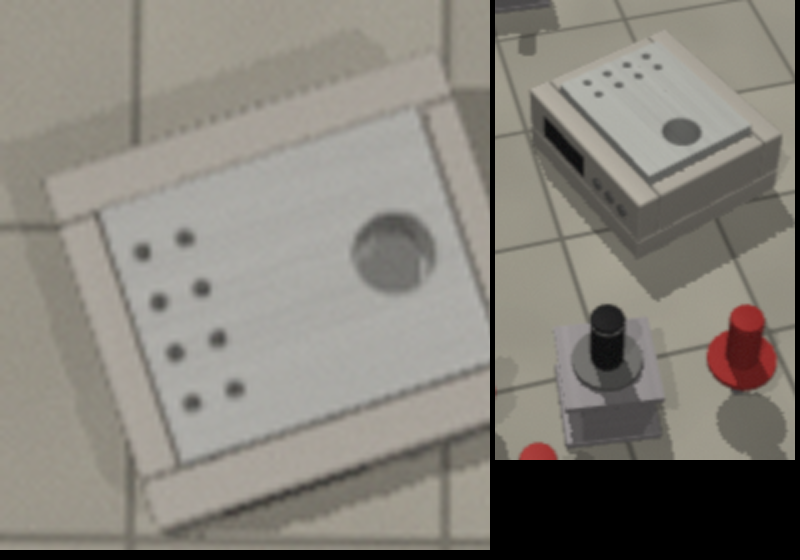

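The crop confirms a black round handle on its grey collar in the open stand (black, not red). The well is at crop (393,253), with the tube wells towards the left, which is heater +y ≈ world (-0.32, 0.95). I take the probe axis as (421.2,-298) with its top at about 120, and the well as (555.7,-82.6) with the face at about 85. All of these agree with the sizes given.

Plan: set the jaw axis along heater y and keep that orientation throughout.

```bash
cat > plan.py <<'E'
import sys,json
from h import *
from scipy.spatial.transform import Rotation as R
# usage: plan.py x y z step [x y z step ...] ; goal orientation: z down, tool y at -71.2deg
Y=np.radians(-71.2); y=np.array([np.cos(Y),np.sin(Y),0]); z=np.array([0,0,-1.]); G=R.from_matrix(np.c_[np.cross(y,z),y,z])
s=robot.observe(); p=s['tool_pos'].copy(); q=R.from_quat(s['tool_rot'])
print('t',round(s['time_s'],2),'pos',p.round(1),'F',s['force'].round(1),'open',round(s['opening'],1))
e=(q.inv()*G).as_rotvec(True); print('rot err',e.round(1))
if e[2]<-90: e=e*(1-360/np.linalg.norm(e))
a=[float(v) for v in sys.argv[1:]]; out=[]
for i in range(0,len(a),4):
    while 1:
        d=np.array(a[i:i+3])-p; L=np.linalg.norm(d)
        if L<.2: break
        d*=min(1,a[i+3]/L); t=e*min(1,10/max(np.linalg.norm(e),1e-9))
        out.append(np.r_[q.inv().apply(d),t].round(1).tolist()); p=p+d; q=q*R.from_rotvec(t,degrees=True); e=e-t
for r in out[:24]: print(r)
E
python3 plan.py 500 350 200 50 560 0 200 50 421 -298 160 50
```

```text
t 0.1 pos [271.3 590.2 200.4] F [-0.6 -0.1  0.2] open 87.0
rot err [-0.000e+00  1.000e-01  1.365e+02]
[-46.5, -18.5, 0.1, -0.0, 0.0, 10.0]
[-49.0, -10.2, 0.1, -0.0, 0.0, 10.0]
[-50.0, -1.5, 0.1, -0.0, 0.0, 10.0]
[-49.5, 7.2, 0.1, -0.0, 0.0, 10.0]
[-47.5, 15.7, 0.1, -0.0, 0.0, 10.0]
[-44.0, 23.7, 0.1, -0.0, 0.0, 10.0]
[-24.8, 19.6, 0.0, -0.0, 0.0, 10.0]
[-48.4, 12.4, 0.0, -0.0, 0.0, 10.0]
[-45.5, 20.7, 0.0, -0.0, 0.0, 10.0]
[-41.2, 28.3, 0.0, -0.0, 0.0, 10.0]
[-35.7, 35.0, 0.0, -0.0, 0.0, 10.0]
[-29.1, 40.7, 0.0, -0.0, 0.0, 10.0]
[-21.6, 45.1, 0.0, -0.0, 0.0, 10.0]
[-13.4, 48.2, -0.0, -0.0, 0.0, 6.5]
[-0.8, 5.0, -0.0, 0.0, 0.0, 0.0]
[-34.4, 35.8, 6.0, 0.0, 0.0, 0.0]
[-34.4, 35.8, 6.0, 0.0, 0.0, 0.0]
[-34.4, 35.8, 6.0, 0.0, 0.0, 0.0]
[-34.4, 35.8, 6.0, 0.0, 0.0, 0.0]
[-34.4, 35.8, 6.0, 0.0, 0.0, 0.0]
[-34.4, 35.8, 6.0, 0.0, 0.0, 0.0]
[-21.5, 22.4, 3.8, 0.0, 0.0, 0.0]
```

Call:
send_rows(moves=[[-46,-18,0,0,0,10,87],[-49,-10,0,0,0,10,87],[-50,-1,0,0,0,10,87],[-49,7,0,0,0,10,87],[-47,16,0,0,0,10,87],[-44,24,0,0,0,10,87],[-25,20,0,0,0,10,87],[-48,12,0,0,0,10,87]])

```text
time_s: 1.1
tool_pos: [507.1, 294.0, 196.2]
tool_rot: [0.803, 0.596, -0.004, 0.001]
force: [0.4, -0.9, 0.2]
opening: 87.0
```

```bash
python3 plan.py 560 0 200 50 421.2 -298 160 50
```

```text
t 1.1 pos [507.1 294.  196.2] F [ 0.4 -0.9  0.2] open 87.0
rot err [-0.   0.4 54.4]
[-44.6, 22.7, -0.4, -0.0, 0.1, 10.0]
[-39.9, 30.1, -0.5, -0.0, 0.1, 10.0]
[-34.1, 36.5, -0.5, -0.0, 0.1, 10.0]
[-27.3, 41.9, -0.6, -0.0, 0.1, 10.0]
[-19.6, 46.0, -0.6, -0.0, 0.1, 10.0]
[-11.0, 47.5, -0.6, -0.0, 0.0, 4.4]
[-34.3, 35.8, 6.0, 0.0, 0.0, 0.0]
[-34.3, 35.8, 6.0, 0.0, 0.0, 0.0]
[-34.3, 35.8, 6.0, 0.0, 0.0, 0.0]
[-34.3, 35.8, 6.0, 0.0, 0.0, 0.0]
[-34.3, 35.8, 6.0, 0.0, 0.0, 0.0]
[-34.3, 35.8, 6.0, 0.0, 0.0, 0.0]
[-21.4, 22.3, 3.8, 0.0, 0.0, 0.0]
```

Call:
send_rows(moves=[[-45,23,0,0,0,10,87],[-40,30,0,0,0,10,87],[-34,36,0,0,0,10,87],[-27,42,0,0,0,10,87],[-20,46,0,0,0,10,87],[-11,48,0,0,0,4,87],[-34,36,0,0,0,0,87],[-34,36,0,0,0,0,87]])

```text
time_s: 2.1
tool_pos: [510.7, -104.1, 196.3]
tool_rot: [0.989, 0.15, -0.005, 0.003]
force: [-0.5, -0.3, 0.5]
opening: 87.0
```

```bash
python3 plan.py 421.2 -298 160 50
```

```text
t 2.1 pos [ 510.7 -104.1  196.3] F [-0.5 -0.3  0.5] open 87.0
rot err [ 0.3  0.6 -1.6]
[-32.9, 36.6, 8.9, 0.3, 0.6, -1.6]
[-34.0, 35.7, 8.4, 0.0, 0.0, 0.0]
[-34.0, 35.7, 8.4, 0.0, 0.0, 0.0]
[-34.0, 35.7, 8.4, 0.0, 0.0, 0.0]
[-11.3, 11.9, 2.8, 0.0, 0.0, 0.0]
```

Call:
send_rows(moves=[[-33,37,8,0.3,0.6,-1.6,87],[-34,36,8,0,0,0,87],[-34,36,8,0,0,0,87],[-34,36,8,0,0,0,87],[-8,9,2,0,0,0,87],[0,0,0,0,0,0,87]])

```text
time_s: 2.85
tool_pos: [416.8, -304.4, 161.1]
tool_rot: [0.987, 0.161, 0.001, -0.001]
force: [1.5, 1.0, 0.1]
opening: 87.3
```

```bash
python3 plan.py 421.2 -298 140 20 421.2 -298 75 20
```

```text
t 2.85 pos [ 416.8 -304.4  161.1] F [1.5 1.  0.1] open 87.3
rot err [-0.1 -0.1 -0.3]
[5.5, -4.1, 18.8, -0.1, -0.1, -0.3]
[0.7, -0.5, 2.3, 0.0, 0.0, 0.0]
[0.0, -0.0, 20.0, 0.0, 0.0, 0.0]
[0.0, -0.0, 20.0, 0.0, 0.0, 0.0]
[0.0, -0.0, 20.0, 0.0, 0.0, 0.0]
[0.0, -0.0, 5.0, 0.0, 0.0, 0.0]
```

Call:
send_rows(moves=[[6,-4,0,0,0,0,87],[0,0,0,0,0,0,87]])

```text
time_s: 3.1
tool_pos: [422.5, -296.5, 161.0]
tool_rot: [0.987, 0.162, 0.001, -0.001]
force: [1.3, -0.0, 0.7]
opening: 87.3
```

```bash
python3 plan.py 421.2 -298 75 20; python3 -c "
from h import *
cap('side','side1')
cv2.imwrite('pics/side1c.png',cv2.resize(cv2.imread('pics/side1.png')[200:440,200:480],None,fx=2,fy=2))"
```

```text
t 3.1 pos [ 422.5 -296.5  161. ] F [ 1.3 -0.   0.7] open 87.3
rot err [-0.1 -0.1 -0.2]
[-0.4, 0.3, 20.0, -0.1, -0.1, -0.2]
[-0.4, 0.2, 20.0, 0.0, 0.0, 0.0]
[-0.4, 0.2, 20.0, 0.0, 0.0, 0.0]
[-0.4, 0.2, 20.0, 0.0, 0.0, 0.0]
[-0.1, 0.1, 6.0, 0.0, 0.0, 0.0]
```

View pics/side1c.png

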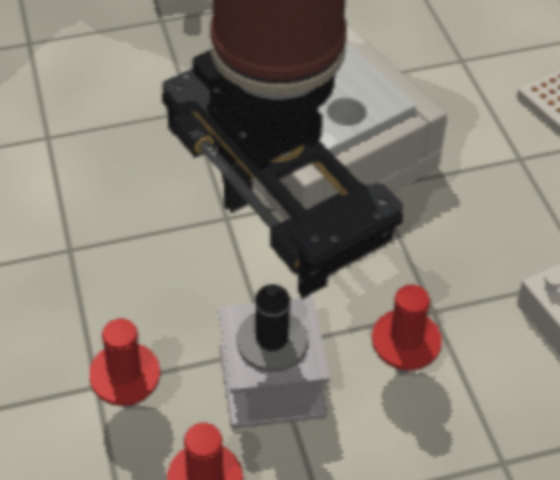

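The open fingers, at crop (235,195) and (312,280), straddle the handle at (272,300), so I'll descend.

Call:
send_rows(moves=[[-0.5,0.5,20,0,0,0,87],[-0.5,0.5,20,0,0,0,87],[0,0,20,0,0,0,87],[0,0,18,0,0,0,87],[0,0,5,0,0,0,87],[0,0,0,0,0,0,87]])

```text
time_s: 3.9
tool_pos: [425.0, -294.7, 76.4]
tool_rot: [0.986, 0.165, 0.002, -0.001]
force: [-0.9, 0.4, 1.1]
opening: 87.1
```

```bash
python3 plan.py 421.2 -298 75 20
```

```text
t 3.9 pos [ 425.  -294.7   76.4] F [-0.9  0.4  1.1] open 87.1
rot err [-0.1 -0.2  0.2]
[-4.6, 1.9, 1.3, -0.1, -0.2, 0.2]
```

Call:
send_rows(moves=[[-5,2,1,0,0,0,87],[0,0,0,0,0,0,87]])

```text
time_s: 4.15
tool_pos: [421.2, -299.0, 76.3]
tool_rot: [0.986, 0.165, 0.002, -0.001]
force: [0.4, 0.4, 0.6]
opening: 86.7
```

```bash
python3 plan.py 421.2 -298 75 20
```

```text
t 4.15 pos [ 421.2 -299.    76.3] F [0.4 0.4 0.6] open 86.7
rot err [-0.  -0.3  0.2]
[0.3, -0.9, 1.3, -0.0, -0.3, 0.2]
```

Call:
send_rows(moves=[[0,-1,1,0,0,0,45],[0,0,0,0,0,0,20],[0,0,0,0,0,0,20],[0,0,0,0,0,0,20],[0,0,0,0,0,0,20],[0,0,0,0,0,0,20]])

```text
time_s: 4.9
tool_pos: [421.4, -298.1, 75.9]
tool_rot: [0.986, 0.165, 0.003, -0.001]
force: [-0.1, -0.4, 0.4]
opening: 34.9
```

Call:
send_rows(moves=[[0,0,0,0,0,0,10],[0,0,0,0,0,0,10],[0,0,0,0,0,0,10],[0,0,0,0,0,0,10]])

```text
time_s: 5.4
tool_pos: [421.4, -298.0, 75.9]
tool_rot: [0.986, 0.165, 0.003, -0.001]
force: [-0.5, 0.8, 0.6]
opening: 27.6
```

Gripped: the opening is 27.6 mm against a 28 mm handle. In this grip collar underside = TCP−15.9 and tip = TCP−60.9, so the tip should meet the face at TCP z≈146. Now I'll lift.

Call:
send_rows(moves=[[0,0,-10,0,0,0,10],[0,0,-15,0,0,0,10],[0,0,-20,0,0,0,10],[0,0,-25,0,0,0,10],[0,0,-25,0,0,0,10],[0,0,-15,0,0,0,10],[0,0,0,0,0,0,10]])

```text
time_s: 6.28
tool_pos: [420.2, -299.1, 193.6]
tool_rot: [0.986, 0.164, 0.004, -0.001]
force: [0.3, 0.6, -1.8]
opening: 27.5
```

```bash
python3 plan.py 542.8 -44.7 182 45
```

```text
t 6.28 pos [ 420.2 -299.1  193.6] F [ 0.3  0.6 -1.8] open 27.5
rot err [ 0.  -0.5  0.1]
[31.6, -32.0, 2.1, 0.0, -0.5, 0.1]
[31.5, -32.1, 1.9, 0.0, 0.0, 0.0]
[31.5, -32.1, 1.9, 0.0, 0.0, 0.0]
[31.5, -32.1, 1.9, 0.0, 0.0, 0.0]
[31.5, -32.1, 1.9, 0.0, 0.0, 0.0]
[31.5, -32.1, 1.9, 0.0, 0.0, 0.0]
[8.8, -9.0, 0.5, 0.0, 0.0, 0.0]
```

Call:
send_rows(moves=[[32,-32,0,0,-0.5,0,10],[31,-32,0,0,0,0,10],[31,-32,0,0,0,0,10],[31,-32,0,0,0,0,10],[31,-32,0,0,0,0,10],[25,-26,0,0,0,0,10],[8,-8,0,0,0,0,10],[0,0,0,0,0,0,10]])

```text
time_s: 7.28
tool_pos: [535.8, -47.7, 186.8]
tool_rot: [0.987, 0.163, -0.005, 0.0]
force: [-0.3, -0.8, -2.1]
opening: 27.5
```

```bash
python3 plan.py 542.8 -44.7 155 15;  python3 -c "
from h import *
p,d,m=cap('side','side2');cap('top','top2')
o=np.zeros((480,800,3),np.uint8)
o[:,:400]=cv2.resize(cv2.imread('pics/side2.png')[140:340,280:447],(400,480)); o[:,400:]=cv2.resize(cv2.imread('pics/top2.png')[130:250,280:380],(400,480))
cv2.imwrite('pics/c2.png',o)"
```

```text
t 7.28 pos [535.8 -47.7 186.8] F [-0.3 -0.8 -2.1] open 27.5
rot err [-0.1  0.6 -0.1]
[3.6, -0.3, 14.6, -0.1, 0.6, -0.1]
[3.5, -0.3, 14.6, 0.0, 0.0, 0.0]
[0.6, -0.0, 2.7, 0.0, 0.0, 0.0]
```

View pics/c2.png

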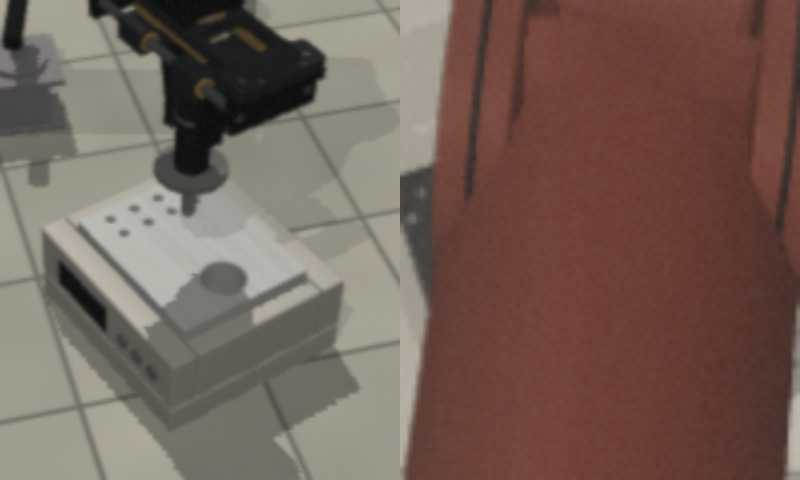

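The probe hangs upright with its tip at crop (188,213), over plain metal between the tube wells and the well at (223,277).

Call:
send_rows(moves=[[4,0,8,0,0.6,0,10],[3,0,10,0,0,0,10],[0,0,8,0,0,0,10],[0,0,0,0,0,0,10]])

```text
time_s: 7.88
tool_pos: [541.4, -49.7, 159.0]
tool_rot: [0.987, 0.16, 0.001, -0.001]
force: [0.0, 0.0, -3.0]
opening: 27.5
```

```bash
python3 plan.py 542.8 -44.7 155 15; python3 -c "
from h import *
m=robot.camera_model('side'); print(ray(358.5,229,126,m),'expect tip 535.8 -47.7')"
```

```text
t 7.88 pos [541.4 -49.7 159. ] F [ 0.  0. -3.] open 27.5
rot err [-0.1 -0.1 -0.4]
[2.9, -4.3, 4.0, -0.1, -0.1, -0.4]
[536.5603639 -46.9875547 126.       ] expect tip 535.8 -47.7
```

Call:
send_rows(moves=[[3,-4,5,0,0,0,10],[0,0,5,0,0,0,10],[0,0,3,0,0,0,10],[0,0,2,0,0,0,10]])

```text
time_s: 8.38
tool_pos: [543.6, -44.4, 143.6]
tool_rot: [0.987, 0.16, 0.001, -0.001]
force: [-0.8, 0.5, 0.9]
opening: 27.2
```

```bash
python3 plan.py 542.8 -44.7 140 15
```

```text
t 8.38 pos [543.6 -44.4 143.6] F [-0.8  0.5  0.9] open 27.2
rot err [-0.1 -0.2 -0.4]
[-0.8, 0.0, 3.6, -0.1, -0.2, -0.4]
```

Call:
send_rows(moves=[[0,0,2,0,0,0,10],[0,0,2,0,0,0,10],[0,0,0,0,0,0,10]])

```text
time_s: 8.75
tool_pos: [543.9, -44.4, 139.9]
tool_rot: [0.987, 0.16, 0.002, -0.001]
force: [-0.1, 1.1, 1.8]
opening: 26.9
```

```bash
python3 plan.py 555.7 -82.6 139.5 5
```

```text
t 8.75 pos [543.9 -44.4 139.9] F [-0.1  1.1  1.8] open 26.9
rot err [-0.1 -0.2 -0.4]
[-0.1, 5.0, 0.0, -0.1, -0.2, -0.4]
[-0.1, 5.0, 0.1, 0.0, 0.0, 0.0]
[-0.1, 5.0, 0.1, 0.0, 0.0, 0.0]
[-0.1, 5.0, 0.1, 0.0, 0.0, 0.0]
[-0.1, 5.0, 0.1, 0.0, 0.0, 0.0]
[-0.1, 5.0, 0.1, 0.0, 0.0, 0.0]
[-0.1, 5.0, 0.1, 0.0, 0.0, 0.0]
[-0.1, 5.0, 0.1, 0.0, 0.0, 0.0]
```

Pressed about 6 mm in, with about 4 N at the tip. I'll start the slide along tool +y.

Call:
send_rows(moves=[[0,4,0,0,0,0,10],[0,4,0,0,0,0,10],[0,4,0,0,0,0,10],[0,4,0,0,0,0,10]])

```text
time_s: 9.25
tool_pos: [549.6, -59.3, 140.2]
tool_rot: [0.987, 0.16, 0.002, -0.002]
force: [-0.8, 1.8, 1.7]
opening: 27.2
```

```bash
python3 plan.py 555.7 -82.6 139.5 5
```

```text
t 9.25 pos [549.6 -59.3 140.2] F [-0.8  1.8  1.7] open 27.2
rot err [-0.2 -0.3 -0.4]
[-0.3, 5.0, 0.1, -0.2, -0.3, -0.4]
[-0.3, 5.0, 0.2, 0.0, 0.0, 0.0]
[-0.3, 5.0, 0.2, 0.0, 0.0, 0.0]
[-0.3, 5.0, 0.2, 0.0, 0.0, 0.0]
[-0.3, 4.1, 0.1, 0.0, 0.0, 0.0]
```

Call:
send_rows(moves=[[-1,4,0.3,0,0,0,10],[0,4,0.2,0,0,0,10],[0,4,0,0,0,0,10],[0,4,0,0,0,0,10]])

```text
time_s: 9.75
tool_pos: [553.7, -77.3, 139.2]
tool_rot: [0.987, 0.16, 0.002, -0.001]
force: [-0.1, -0.7, -2.1]
opening: 27.2
```

```bash
python3 plan.py 555.7 -82.6 139.5 5
```

```text
t 9.75 pos [553.7 -77.3 139.2] F [-0.1 -0.7 -2.1] open 27.2
rot err [-0.1 -0.2 -0.4]
[0.2, 5.0, -0.3, -0.1, -0.2, -0.4]
[0.0, 0.7, -0.0, 0.0, 0.0, 0.0]
```

The force fell back to the bare weight (-2.1 N), so the tip dropped into the well. I'll centre it and look.

Call:
send_rows(moves=[[0,4.5,0,0,0,0,10],[0,0,0,0,0,0,10]])

```text
time_s: 10.0
tool_pos: [554.9, -82.6, 138.8]
tool_rot: [0.987, 0.159, 0.001, -0.001]
force: [-0.1, -0.2, -1.6]
opening: 27.5
```

```bash
python3 plan.py 555.7 -82.6 101 12;  python3 -c "
from h import *
cap('side','side3')
cv2.imwrite('pics/c3.png',cv2.resize(cv2.imread('pics/side3.png')[180:320,280:440],(640,560),interpolation=2))"
```

```text
t 10.0 pos [554.9 -82.6 138.8] F [-0.1 -0.2 -1.6] open 27.5
rot err [-0.1 -0.2 -0.5]
[0.2, 0.1, 12.0, -0.1, -0.2, -0.5]
[0.2, 0.1, 12.0, 0.0, 0.0, 0.0]
[0.2, 0.1, 12.0, 0.0, 0.0, 0.0]
[0.0, 0.0, 1.8, 0.0, 0.0, 0.0]
```

View pics/c3.png

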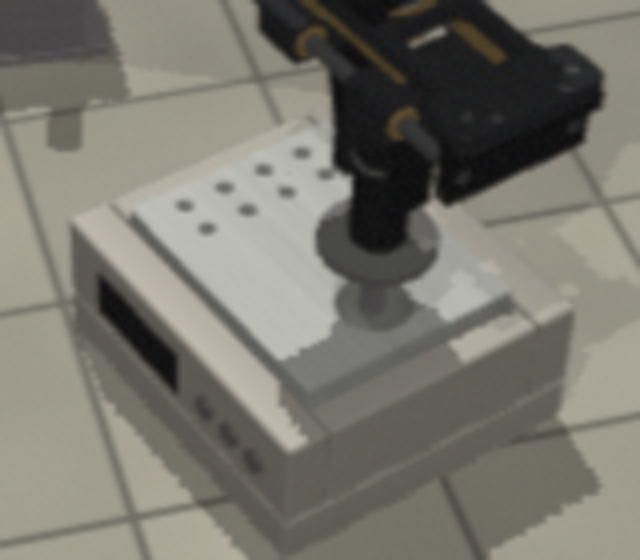

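The shaft is in the well, centred at crop (373,303), with the collar above it at (377,243). I'll lower it now.

Call:
send_rows(moves=[[0,0,8,0,0,0,10],[0,0,8,0,0,0,10],[0,0,8,0,0,0,10],[0,0,5,0,0,0,10],[0,0,1,0,0,0,10]])

```text
time_s: 10.68
tool_pos: [554.4, -81.4, 105.9]
tool_rot: [0.987, 0.16, 0.001, -0.001]
force: [0.4, -0.5, -1.3]
opening: 26.8
```

```bash
python3 plan.py 555.7 -82.6 101 2
```

```text
t 10.68 pos [554.4 -81.4 105.9] F [ 0.4 -0.5 -1.3] open 26.8
rot err [-0.1 -0.1 -0.4]
[0.3, 0.6, 1.9, -0.1, -0.1, -0.4]
[0.3, 0.6, 1.9, 0.0, 0.0, 0.0]
[0.2, 0.4, 1.1, 0.0, 0.0, 0.0]
```

Call:
send_rows(moves=[[0.6,1.2,2,0,0,0,10],[0,0,1.5,0,0,0,10],[0,0,1,0,0,0,10],[0,0,0,0,0,0,10]])

```text
time_s: 11.18
tool_pos: [555.9, -82.5, 101.6]
tool_rot: [0.987, 0.16, 0.001, -0.001]
force: [-0.2, 0.6, -1.1]
opening: 27.2
```

```bash
python3 plan.py 555.7 -82.6 101 2
```

```text
t 11.18 pos [555.9 -82.5 101.6] F [-0.2  0.6 -1.1] open 27.2
rot err [-0.1 -0.1 -0.4]
[-0.2, 0.0, 0.6, -0.1, -0.1, -0.4]
```

Call:
send_rows(moves=[[0,0,0.8,0,0,0,10],[0,0,0.5,0,0,0,10]])

```text
time_s: 11.42
tool_pos: [556.0, -82.5, 100.9]
tool_rot: [0.987, 0.16, 0.001, -0.001]
force: [-4.1, 0.9, 7.6]
opening: 27.2
```

Firm contact at the predicted height (TCP z 100.9). Now I'll release.

Call:
send_rows(moves=[[0,0,0,0,0,0,32],[0,0,0,0,0,0,60],[0,0,0,0,0,0,87],[0,0,0,0,0,0,87],[0,0,0,0,0,0,87],[0,0,0,0,0,0,87]])

```text
time_s: 12.18
tool_pos: [556.5, -82.5, 101.2]
tool_rot: [0.987, 0.16, 0.002, -0.001]
force: [0.3, 0.2, -0.5]
opening: 73.9
```

Call:
send_rows(moves=[[0,0,-10,0,0,0,87],[0,0,-25,0,0,0,87],[0,0,-30,0,0,0,87],[0,0,-30,0,0,0,87],[0,0,-30,0,0,0,87],[0,0,0,0,0,0,87]])

```text
time_s: 12.92
tool_pos: [556.2, -83.6, 233.5]
tool_rot: [0.987, 0.159, 0.003, -0.001]
force: [0.3, -0.0, 0.1]
opening: 87.3
```

```bash
python3 -c "
from h import *
p,d,m=cap('side','side4'); w=pts(d,m)
print(robot.observe()['tool_pos'],robot.observe()['force'])
R=np.zeros(d.shape,bool);R[200:300,300:430]=1
h=R&(p.max(2)<75)&(w[...,2]>92)&(w[...,2]<155)&(np.hypot(w[...,0]-556,w[...,1]+82)<45)
print(np.nanpercentile(w[h],[2,50,98],axis=0).round(1))
cv2.imwrite('pics/c4.png',cv2.resize(cv2.imread('pics/side4.png')[100:320,240:460],(600,600),interpolation=2))"
```

```text
[555.53982695 -83.45065273 232.11775652] [-0.67817087 -0.42851369 -0.03241009]
[[ 542.8 -106.5   92.3]
 [ 553.1  -92.8  125. ]
 [ 567.5  -73.9  146.9]]
```

View pics/c4.png

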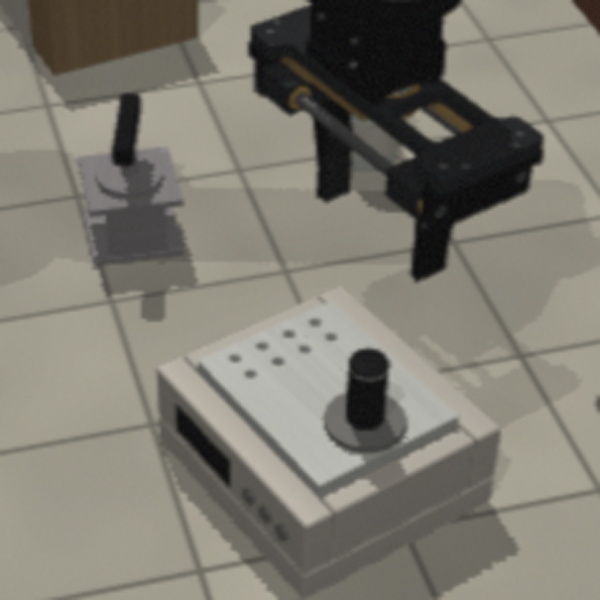

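The collar sits flat at crop (366,424) and the handle is upright with its top at z≈146 (145 expected). The gripper is clear and the T-tool is undisturbed at (125,150).

```bash
python3 -c "
from plant import robot
print(robot.close_job())"
```

```text
the job is handed in; nothing more can be done
None
```

The probe now sits in the wide well with its collar on the face, and I handed the job in at about 13 s, well under the 42 s limit.

- **Grasp and lift:** I took the black probe by its handle and lifted it clear of the stand.
- **Press and slide:** I pressed the tip about 6 mm in, roughly 40 mm along heater +y from the well. I then slid it pressed towards the well until the force fell back to the bare weight, which showed it had dropped in. A picture showed the shaft in the well.
- **Seating and release:** I centred it and lowered it until the collar touched at the predicted height. I then opened the gripper and backed off upwards.

**Last checks:** the collar looks flat and the handle upright. The handle's top measured z≈146 mm against 145 mm expected. The gripper is clear with about zero force on it. The T-tool is still standing in its stand, and I did not go near the red look-alikes. The last picture did not cover the red ones. No check failed or disagreed.

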